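# Try the case lid, free its catch, hold it open

### The arm

A 6-joint arm with a two-finger parallel gripper is mounted at the origin on a cart in front of the work surface, level with it; the furniture and walls round the work are solid. World frame = base frame: x ahead of the robot, y to its left, z up, the work surface at z = 0. Lengths are in m, angles in rad, forces in N, time in s.
With the tool pointing down it reaches from about 0.3 to 0.875 m from the base axis. Payload 6.4 kg.
Tool frame: the origin (TCP) lies midway between the tips of the shut fingers; the grasp point (between the pads) lies 19 mm behind it (ctrl.pinch_z is the distance from the TCP to the grasp point, in m); z points along the fingers, y is the line along which they close (so a half turn about z gives the same grasp; the last joint's range is limited). The gripper opens to 85 mm and grips with 20 to 120 N. Pads are 22 mm wide; open, the fingers measure 114 mm over their backs; the gripper's body (76 mm by 85 mm) begins 54 mm behind the grasp point. The pads swing forward as they close: fully open they stand 13 mm farther back than shut.
Start: joints at [0.967, 0.181, 1.607, -0, 1.354, -0.206], TCP at [0.223, 0.53, 0.231] pointing down, gripper open.
Joint ranges: [-2.99, 2.99], [-0.89, 2.07], [0.3, 2.58], [-1.14, 4.28], [0, 2.63], [-3.12, 3.12]. Speed limits (rad/s): [2.57, 2.57, 3.01, 3.14, 3.14, 3.14].

### API

Orientations are given as a unit quaternion [w, x, y, z].
In Python, from bench import ctrl gives the robot as it stands.
- The arm moves only by the tool apply_moves, never from a script. Its argument "moves" is a list of rows, each an object with "jaw": the opening, from 0 (shut) to 1 (fully open); "offset": the shift along the tool's x, y, z in mm, a list of three; "rot": the turn, a rotation vector about the tool's x, y, z in degrees, a list of three. In form: [{"jaw": jaw, "offset": [dx, dy, dz], "rot": [ax, ay, az]}, ...]. A call has exactly 5 rows; each row shifts and turns the commanded pose from where the row before left it, along the tool's axes as they then stand; what a row does not reach is not made up. A row lasts 1/8 s, in which the tool goes at most 62.5 mm and 10.7 degrees, less where a joint would pass 70% of its speed; a pose out of reach is approached as far as the arm can. A call is refused whole if a number of a shift passes 62.5 or a number of a turn 10.7, either way. A call with a gripper value outside its range is refused whole. The fingers move at their own pace and stop on an object; the grip force is fixed at half the most. Time passes only in rows, so rows that do not move let the fingers close, or fill a call up. It gives the time, the measured TCP pose, the force, the opening and the grip force at its end, in the units of the state.
- ctrl.get_obs(): the state, without advancing time (a new reading comes with each control period).
- ctrl.camera(name): name is "scene" or "top" or "wrist"; returns (picture, depth): 384x512x3 uint8, red, green, blue; 384x512 float32, m along the optical axis (not along the pixel's ray), 0 where there is no reading.
- ctrl.camera_params(name): a dict with "K" (3x3 intrinsics, pixels), "dist" ([k1, k2, p1, p2, k3] as OpenCV has them; the pictures are not rectified), "cam_to_world" (4x4, takes a point from camera to world coordinates); the wrist camera has in their place "mount" (4x4, takes a point from camera to tool coordinates, whose origin is the TCP and whose axes are the flange's). Camera axes: x right, y down, z forward; pixel columns grow to the right and rows downward; lengths in m; the calibration is good to about 2 mm. A picture is of the moment at which its call begins: read the wrist's pose just before it. camera_params takes no time and is no camera call.
- ctrl.hand_in(): hands the job in; it is judged then, once.
Trained networks look in the newest picture that a camera, given by its name, has taken for a name from the list of things; names that differ only in an ending like _2 or _b are one class to them, and where a whole thing is asked for, a point or a joint stands for the part that bears it (a point fixed in the world has none). Each returns a list of dicts, best first, with "score" (0 to 1); they miss things now and then, are a little off and sometimes report something else, mostly with a low value. They report only what shows in the picture. A call takes as long as a camera call.
- ctrl.outline_of(camera, target): "region" (384x512 bool, what is visible of it) and "position" ([column, row] in pixels, amid what is visible of it).
The state is a dict: "time_s": time; "q": joint angles; "dq": joint speeds; "joint_efforts": joint torques, N m; "eef_pos": TCP position; "eef_rot": TCP orientation; "wrist_force": force on the tool from outside, world axes, zero at the start; "torque": the same for the moment, N m; "opening": opening from 0.0 (shut) to 1.0 (fully open); "grasp_force": force on a finger pad.
Only numpy, scipy, OpenCV 4.12 (cv2) and the standard library are available. Lean on these libraries where they do the work, as an engineer would, in place of code of your own. Each camera call takes 0.05 s, during which the arm holds its last target. There are 200 camera calls.

### The job

Try the lid of the wooden findings case first: lift it a little by its barrel knob, before pressing anything. If it comes freely its catch is not holding; if it stops after a few millimetres it is caught, so let go, press the brass release pin on the front deck fully down and take the knob again. Then swing the lid at least 50 degrees open and finish still holding it there with the gripper, so that someone else can take things out of the case; leave the things beside the case where they are.

Things in the scene. Friction and masses are not known exactly. Their poses are not given: they have to be found in the camera images.
- case: low dark wooden case, 178 x 200 x 60 mm without lid, screwed to the table. Origin: on its underside, 93 mm behind its front face, midway in y; x points from the front (pin) to the back (hinge), y along the front to the left, z up. Its front 40 mm is a fixed deck, top at z = 60 mm; the lid covers the rest up to the hinge. It does not move; place and yaw (up to 0.4 rad) vary
- lid (a joint): hinge angle of the lid, rad: 0 shut, grows as the front edge rises, stop at 1.2. Board 137 x 200 x 10 mm, top at z = 70 mm when shut, 0.2 to 0.4 kg; falls shut from every angle when let go. A tongue hidden under its front edge may be hooked over its keeper: then it stops at about 0.06 to 0.09 rad (7 to 10 mm at the knob); otherwise it rises freely
- knob (a point): centre of the lid's brass barrel knob: cylinder 20 mm in diameter, 36 mm long, lying along the case's y, on a 12 mm post, centre 38 mm above the lid's top; at (-25, 0, 108) mm in the case's frame when shut. Pinch it from above across its ends (36 mm) or diameter (20 mm); it turns in the grip as the lid swings. Nothing else stands within 40 mm of it
- hinge_line (a point): middle of the lid's hinge axis, which runs along the case's y at (85, 0, 62) mm in the case's frame; the knob moves on a circle of 119 mm radius about it, up and towards the back
- pin (a joint): travel of the release pin, m: 0 up, 0.012 fully down. It moves straight down under about 3 N, has no spring and stays down. By 10 mm it has pushed the tongue clear of the lid, and the tongue stays clear. Press with the lid lying shut
- pin_top (a point): centre of the top of the brass release pin (head 14 mm in diameter), on the front deck at (-68, 60) mm in the case's frame, 86 mm above the table when up and 74 mm when down
- file_block: sanding block, 42 x 72 x 24 mm, loose, left (+y) of the case; bystander, to be left alone. Origin: centre of underside
- box_ring: small closed ring box, 54 x 50 x 43 mm, loose, right (-y) of the case; bystander. Origin: centre of underside
- bar: bar of polishing compound, 32 x 63 x 28 mm, loose, right (-y) of the case and farther back; bystander. Origin: centre of underside

How it is judged:
By the outcome, as a careful person would: the job done as asked, in the order asked, and still so for the second after the job is handed in, while the arm keeps its last pose, push and grip.
It also fails if it takes over 48 s, if anything falls off the work surface, if the arm or the gripper's body presses on something with over 40 N, if the wrist force passes 120 N, or if a joint passes its speed limit or range.

## Working session

There is one attempt and no reset: what is moved stays moved. The work goes in short steps, Python scripts to look and compute and a tool call to move; the robot and the scene stay as the last step left them, time stands still between calls to the robot, and variables do not carry over. Pictures are saved under pics/ and viewed, at most 10 in all, crops included, and the job is handed in when it is done.

Besides the shell and the picture viewer there is one more tool, called by a JSON object that holds its "fn" and its "kwargs". apply_moves: Moves the arm, as the interface text tells. Its arguments: {"type":"object","properties":{"moves":{"type":"array"}},"required":["moves"]}

```bash
mkdir -p pics; ls
cat > h.py <<'E'
import numpy as np, cv2
from scipy.spatial.transform import Rotation as R
from bench import ctrl
def T_tool(o):
    T=np.eye(4); q=o["eef_rot"]; T[:3,:3]=R.from_quat([q[1],q[2],q[3],q[0]]).as_matrix(); T[:3,3]=o["eef_pos"]; return T
def cam(name):
    o=ctrl.get_obs(); im,d=ctrl.camera(name); p=ctrl.camera_params(name)
    C=p["cam_to_world"] if "cam_to_world" in p else T_tool(o)@np.array(p["mount"])
    return im,d,np.array(p["K"]),np.array(p["dist"]),np.array(C)
def pts(uv,z,K,dist,C):
    n=cv2.undistortPoints(np.array(uv,float).reshape(-1,1,2),K,dist).reshape(-1,2)
    z=np.array(z).reshape(-1,1); P=np.hstack([n*z,z]); return P@C[:3,:3].T+C[:3,3]
def region_pts(m,d,K,dist,C):
    v,u=np.nonzero(m&(d>0)); return pts(np.c_[u,v],d[v,u],K,dist,C)
def save(n,im): cv2.imwrite(f"pics/{n}.png",cv2.cvtColor(im,cv2.COLOR_RGB2BGR))
E
python3 - <<'E'
from h import *
for c in ["top","scene"]:
    im,d,K,dist,C=cam(c); save(c,im)
    for t in ["case","knob","pin_top","lid","file_block","box_ring","bar"]:
        for r in ctrl.outline_of(c,t)[:2]:
            P=region_pts(r["region"],d,K,dist,C)
            print(c,t,round(r["score"],2),np.round(r["position"]),len(P),np.round(np.median(P,0),3) if len(P) else "", np.round(np.percentile(P,[2,98],axis=0),3).tolist() if len(P) else "")
print(ctrl.get_obs()); print(ctrl.pinch_z)
E
```

```text
pics
top case 0.86 [259. 186.] 6011 [0.585 0.04  0.069] [[0.491, -0.06, 0.003], [0.682, 0.141, 0.11]]
top knob 0.78 [267. 178.] 4419 [0.604 0.036 0.07 ] [[0.532, -0.059, 0.066], [0.677, 0.133, 0.115]]
top lid 0.56 [265. 179.] 4533 [0.604 0.034 0.07 ] [[0.529, -0.063, 0.064], [0.678, 0.132, 0.115]]
top lid 0.51 [261. 186.] 5781 [0.584 0.039 0.069] [[0.491, -0.058, 0.056], [0.675, 0.138, 0.111]]
top file_block 0.58 [198. 171.] 463 [0.626 0.213 0.024] [[0.598, 0.179, 0.002], [0.654, 0.248, 0.028]]
top box_ring 0.7 [332. 224.] 414 [ 0.495 -0.126  0.043] [[0.472, -0.151, 0.015], [0.52, -0.102, 0.047]]
top box_ring 0.32 [338. 171.] 329 [ 0.628 -0.147  0.027] [[0.61, -0.177, -0.0], [0.647, -0.117, 0.031]]
top bar 0.85 [338. 171.] 293 [ 0.628 -0.146  0.027] [[0.61, -0.174, 0.01], [0.646, -0.117, 0.031]]
scene case 0.61 [257. 201.] 5631 [0.553 0.012 0.06 ] [[0.48, -0.072, 0.0], [0.669, 0.144, 0.103]]
scene case 0.48 [223. 185.] 47 [0.534 0.11  0.077] [[0.528, 0.106, 0.056], [0.553, 0.129, 0.086]]
scene lid 0.57 [266. 190.] 2622 [0.589 0.025 0.069] [[0.525, -0.065, 0.062], [0.673, 0.131, 0.113
[... 333 characters left out ...]
'q': array([ 9.66708765e-01,  1.80774990e-01,  1.60698234e+00, -1.48647604e-06,
        1.35378837e+00, -2.06304885e-01]), 'dq': array([ 3.82726331e-04, -6.07503464e-04,  6.36333238e-04, -2.80219045e-04,
       -6.82508575e-05, -1.43474694e-03]), 'joint_efforts': array([-1.75632445e-03, -4.44794548e+01, -3.51665890e+01, -4.39388286e-04,
        8.18123899e-04,  3.03064121e-05]), 'eef_pos': array([0.22274407, 0.53013468, 0.23131108]), 'eef_rot': array([9.92154216e-06, 1.97582490e-01, 9.80286264e-01, 2.12895868e-05]), 'wrist_force': array([ 0.4130346 , -0.00298637,  0.53930935]), 'torque': array([-0.03395658,  0.00776046,  0.02408751]), 'grasp_force': 0.0, 'opening': 1.0021512600806306}
0.0187
```

Run:
```python
from h import *
im,d,K,dist,C=cam("top")
v,u=np.mgrid[0:384,0:512]; P=pts(np.c_[u.ravel(),v.ravel()],d.ravel(),K,dist,C)
P=P[(d.ravel()>0)&(P[:,0]>.4)&(P[:,0]<.78)&(abs(P[:,1]-.04)<.2)]
A=P[(P[:,2]>.053)&(P[:,2]<.078)]
rc=cv2.minAreaRect((A[:,:2]*1000).astype(np.float32)); print("case rect",rc)
B=P[(P[:,2]>.066)&(P[:,2]<.078)]; print("lid rect",cv2.minAreaRect((B[:,:2]*1000).astype(np.float32)))
k=P[P[:,2]>.095]; print("knob",len(k),k.mean(0),k.max(0)); print(cv2.minAreaRect((k[:,:2]*1000).astype(np.float32)))
q=P[(P[:,2]>.078)&(P[:,2]<.095)]; print("pinlike",np.round(q,3).tolist()[:30])
c=im[100:280,150:380]; save("crop",cv2.resize(c,None,fx=3,fy=3,interpolation=cv2.INTER_CUBIC))
```

```text
case rect ((588.68798828125, 38.727745056152344), (200.09564208984375, 184.61936950683594), 77.50137329101562)
lid rect ((592.8079833984375, 37.764404296875), (199.97035217285156, 173.8384246826172), 77.53717041015625)
knob 129 [0.56452219 0.04402453 0.11552196] [0.57670699 0.06237701 0.12211009]
((564.9775390625, 43.98434829711914), (35.6051025390625, 19.847455978393555), 77.41617584228516)
pinlike [[0.582, -0.005, 0.079], [0.552, 0.043, 0.079], [0.542, 0.113, 0.083], [0.542, 0.111, 0.085], [0.54, 0.116, 0.087], [0.54, 0.113, 0.087], [0.54, 0.111, 0.088], [0.54, 0.108, 0.09], [0.537, 0.118, 0.084], [0.537, 0.115, 0.088], [0.537, 0.113, 0.086], [0.538, 0.111, 0.086], [0.537, 0.108, 0.089], [0.538, 0.106, 0.084], [0.535, 0.118, 0.083], [0.535, 0.115, 0.087], [0.535, 0.113, 0.086], [0.535, 0.111, 0.086], [0.535, 0.108, 0.084], [0.535, 0.105, 0.092], [0.533, 0.115, 0.086], [0.533, 0.113, 0.085], [0.533, 0.111, 0.087], [0.533, 0.108, 0.088], [0.533, 0.106, 0.085], [0.53, 0.116, 0.081], [0.53, 0.113, 0.087], [0.53, 0.111, 0.086], [0.53, 0.108, 0.086]]
```

View pics/crop.png

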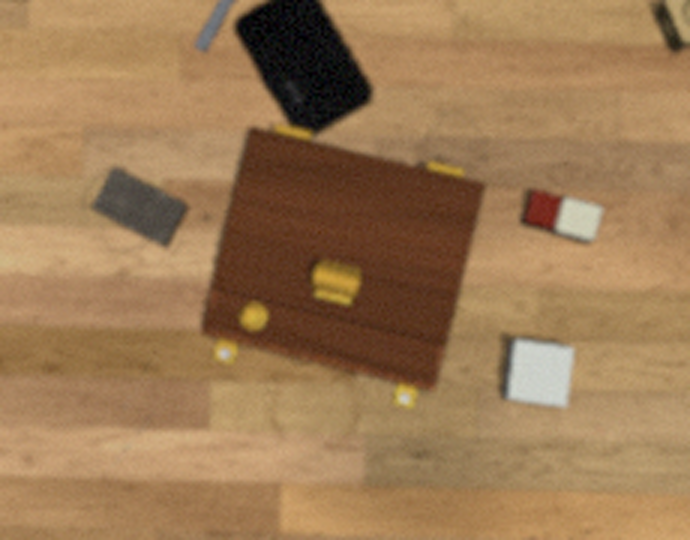

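View pics/scene.png

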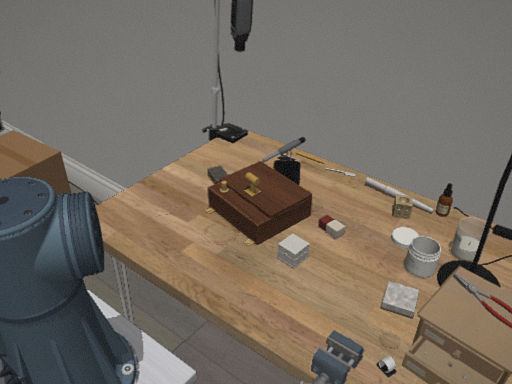

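The top crop shows the lid with the knob at about crop px (337,282), the pin at (254,317) and the hinges at the back. The red/white bar and the box are on the right, and the block is on the left. The scene view agrees. The fit gives yaw −12.5°, knob (0.565, 0.044) and pin (0.536, 0.112), which matches the case geometry.

{"fn": "apply_moves", "kwargs": {"moves": [{"jaw":0.7,"offset":[0,0,0],"rot":[0,0,-10.3]},{"jaw":0.7,"offset":[-44,-40,3],"rot":[0,0,0]},{"jaw":0.7,"offset":[-44,-40,3],"rot":[0,0,0]},{"jaw":0.7,"offset":[-44,-40,3],"rot":[0,0,0]},{"jaw":0.7,"offset":[-44,-40,3],"rot":[0,0,0]}]}}

```text
time_s: 1.48
eef_pos: [0.3608, 0.3344, 0.2195]
eef_rot: [0.0, 0.109, 0.994, 0.0]
wrist_force: [1.2, 0.7, 0.9]
opening: 0.697
grasp_force: 0.0
```

{"fn": "apply_moves", "kwargs": {"moves": [{"jaw":0.7,"offset":[-44,-40,3],"rot":[0,0,0]},{"jaw":0.7,"offset":[-44,-40,3],"rot":[0,0,0]},{"jaw":0.7,"offset":[-44,-40,3],"rot":[0,0,0]},{"jaw":0.7,"offset":[-44,-40,3],"rot":[0,0,0]},{"jaw":0.7,"offset":[-44,-40,3],"rot":[0,0,0]}]}}

```text
time_s: 2.1
eef_pos: [0.5325, 0.0912, 0.2045]
eef_rot: [0.0, 0.109, 0.994, 0.0]
wrist_force: [1.1, 0.3, 0.6]
opening: 0.699
grasp_force: 0.0
```

{"fn": "apply_moves", "kwargs": {"moves": [{"jaw":0.7,"offset":[-43,-40,3],"rot":[0,0,0]},{"jaw":0.7,"offset":[0,0,0],"rot":[0,0,0]},{"jaw":0.7,"offset":[0,0,0],"rot":[0,0,0]},{"jaw":0.7,"offset":[0,0,0],"rot":[0,0,0]},{"jaw":0.7,"offset":[0,0,0],"rot":[0,0,0]}]}}

```text
time_s: 2.72
eef_pos: [0.5644, 0.0459, 0.2016]
eef_rot: [0.0, 0.108, 0.994, 0.0]
wrist_force: [-0.1, 0.5, -0.1]
opening: 0.7
grasp_force: 0.0
```

```bash
cat >> h.py <<'E'
def delta(target):
    o=ctrl.get_obs(); T=T_tool(o); return np.round(1000*T[:3,:3].T@(np.array(target)-T[:3,3]),1)
def yaw():
    y=T_tool(ctrl.get_obs())[:3,:3]; return np.round(np.degrees(np.arctan2(y[1,1],y[0,1])),2), np.round(y[:,2],4)
E
python3 - <<'E'
from h import *
im,d,K,dist,C=cam("wrist"); save("w1",im)
for t in ["knob","pin_top"]:
    for r in ctrl.outline_of("wrist",t)[:1]:
        P=region_pts(r["region"],d,K,dist,C); k=P[(P[:,2]>.1)&(P[:,2]<.13)] if t=="knob" else P[(P[:,2]>.07)&(P[:,2]<.1)]
        print(t,r["score"],r["position"],len(P),len(k))
        if len(k): print(np.median(k,0),k.max(0),cv2.minAreaRect((k[:,:2]*1000).astype(np.float32)))
o=ctrl.get_obs(); print(o["time_s"],o["eef_pos"],yaw(),o["wrist_force"],o["opening"]); print(delta([.565,.044,.087]))
E
```

```text
knob 0.8 [260.3, 214.4] 26486 1212
[0.56430774 0.04417699 0.11679884] [0.57804414 0.06291564 0.1202341 ] ((565.996826171875, 43.83653259277344), (35.97710037231445, 18.086078643798828), 78.01802825927734)
pin_top 0.76 [329.5, 134.9] 269 259
[0.53687356 0.11086898 0.08607044] [0.54359246 0.11859383 0.08789915] ((537.5809326171875, 111.53739929199219), (12.934536933898926, 13.081714630126953), 34.6674690246582)
2.875 [0.56462686 0.0453745  0.20151859] (np.float64(77.57), array([ 3.e-04, -0.e+00, -1.e+00])) [ 0.7364917   0.12477761 -0.35154766] 0.6980703803021768
[ -0.6  -1.3 114.5]
```

View pics/w1.png

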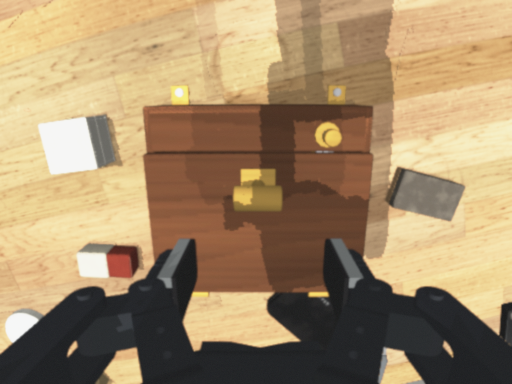

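The wrist view confirms the knob at px (258,198) and the pin, standing up, at (328,134). The tool is aligned with the case, so I'm descending and gripping.

{"fn": "apply_moves", "kwargs": {"moves": [{"jaw":0.7,"offset":[-1,-1.5,40],"rot":[0,0,0]},{"jaw":0.7,"offset":[0,0,40],"rot":[0,0,0]},{"jaw":0.7,"offset":[0,0,25],"rot":[0,0,0]},{"jaw":0.7,"offset":[0,0,9],"rot":[0,0,0]},{"jaw":0.7,"offset":[0,0,0],"rot":[0,0,0]}]}}

```text
time_s: 3.5
eef_pos: [0.5655, 0.0431, 0.0874]
eef_rot: [-0.0, 0.109, 0.994, -0.0]
wrist_force: [-0.7, 0.2, 0.2]
opening: 0.7
grasp_force: 0.0
```

{"fn": "apply_moves", "kwargs": {"moves": [{"jaw":0.2,"offset":[0,0,0],"rot":[0,0,0]},{"jaw":0.2,"offset":[0,0,0],"rot":[0,0,0]},{"jaw":0.2,"offset":[0,0,0],"rot":[0,0,0]},{"jaw":0.2,"offset":[0,0,0],"rot":[0,0,0]},{"jaw":0.2,"offset":[0,0,0],"rot":[0,0,0]}]}}

```text
time_s: 4.12
eef_pos: [0.5667, 0.0435, 0.0891]
eef_rot: [0.002, 0.109, 0.994, 0.0]
wrist_force: [-0.9, 4.0, 6.6]
opening: 0.409
grasp_force: 60.3
```

{"fn": "apply_moves", "kwargs": {"moves": [{"jaw":0.2,"offset":[-1,0,-2.5],"rot":[0,0,0]},{"jaw":0.2,"offset":[-1,0,-2.5],"rot":[0,0,0]},{"jaw":0.2,"offset":[-1,0,-2],"rot":[0,0,0]},{"jaw":0.2,"offset":[0,0,0],"rot":[0,0,0]},{"jaw":0.2,"offset":[0,0,0],"rot":[0,0,0]}]}}

```text
time_s: 4.75
eef_pos: [0.5684, 0.0431, 0.0934]
eef_rot: [-0.0, 0.109, 0.994, 0.001]
wrist_force: [5.7, 5.1, -8.5]
opening: 0.411
grasp_force: 60.6
```

{"fn": "apply_moves", "kwargs": {"moves": [{"jaw":0.2,"offset":[-1,0,-2],"rot":[0,0,0]},{"jaw":0.2,"offset":[-1,0,-2],"rot":[0,0,0]},{"jaw":0.2,"offset":[-1,0,-2],"rot":[0,0,0]},{"jaw":0.2,"offset":[0,0,0],"rot":[0,0,0]},{"jaw":0.2,"offset":[0,0,0],"rot":[0,0,0]}]}}

```text
time_s: 5.38
eef_pos: [0.5697, 0.0429, 0.0965]
eef_rot: [-0.002, 0.109, 0.994, 0.001]
wrist_force: [9.1, 5.5, -23.9]
opening: 0.409
grasp_force: 63.7
```

```bash
cat >> h.py <<'E'
K0=np.array([.565,.044]); cx=np.array([np.cos(np.radians(-12.5)),np.sin(np.radians(-12.5))]); cy=np.array([-cx[1],cx[0]]); O=K0+.025*cx
def case_pts(name):
    im,d,K,dist,C=cam(name); v,u=np.mgrid[0:384,0:512]; P=pts(np.c_[u.ravel(),v.ravel()],d.ravel(),K,dist,C)[d.ravel()>0]
    q=P[:,:2]-O; return im,np.c_[q@cx,q@cy,P[:,2]]
E
python3 - <<'E'
from h import *
for n in ["top","wrist"]:
    im,q=case_pts(n); s=q[(q[:,0]>-.045)&(q[:,0]<.075)&(abs(q[:,1])<.095)&(abs(q[:,1])>.06)&(q[:,2]>.06)&(q[:,2]<.085)]
    a=np.polyfit(s[:,0],s[:,2],1); r=s[:,2]-np.polyval(a,s[:,0]); s=s[abs(r)<.003]; a=np.polyfit(s[:,0],s[:,2],1); print(n,len(s),"angle",-np.arctan(a[0]),"z hinge",np.polyval(a,.085))
print(ctrl.get_obs()["wrist_force"])
E
```

```text
top 180 angle 0.05751288730005319 z hinge 0.07063091513105507
wrist 11822 angle 0.06530401513874431 z hinge 0.07050909988893975
[  9.01488821   6.23401568 -24.03965678]
```

The lid stops at about 0.065 rad with 24 N of pull, so it is caught. I'll lower it shut and let go.

{"fn": "apply_moves", "kwargs": {"moves": [{"jaw":0.2,"offset":[2,0,4],"rot":[0,0,0]},{"jaw":0.2,"offset":[2,0,4],"rot":[0,0,0]},{"jaw":0.2,"offset":[2,0,3],"rot":[0,0,0]},{"jaw":0.2,"offset":[0,0,1],"rot":[0,0,0]},{"jaw":0.2,"offset":[0,0,0],"rot":[0,0,0]}]}}

```text
time_s: 6.1
eef_pos: [0.5667, 0.0435, 0.0895]
eef_rot: [0.001, 0.109, 0.994, 0.0]
wrist_force: [-0.2, 5.8, 3.7]
opening: 0.408
grasp_force: 67.1
```

{"fn": "apply_moves", "kwargs": {"moves": [{"jaw":0.7,"offset":[0,0,0],"rot":[0,0,0]},{"jaw":0.7,"offset":[0,0,0],"rot":[0,0,0]},{"jaw":0.7,"offset":[0,0,0],"rot":[0,0,0]},{"jaw":0.7,"offset":[0,0,-20],"rot":[0,0,0]},{"jaw":0.7,"offset":[0,0,-30],"rot":[0,0,0]}]}}

```text
time_s: 6.72
eef_pos: [0.5643, 0.0428, 0.1376]
eef_rot: [-0.002, 0.109, 0.994, -0.0]
wrist_force: [-0.5, -0.3, -0.4]
opening: 0.697
grasp_force: 0.0
```

Run:
```python
from h import *
print(delta([.537,.1115,.086]),yaw(),ctrl.get_obs()["eef_pos"])
```

```text
[41.4 61.2 51.7] (np.float64(77.49), array([-3.2e-03,  2.0e-04, -1.0e+00])) [0.56431985 0.04282195 0.13755347]
```

{"fn": "apply_moves", "kwargs": {"moves": [{"jaw":0,"offset":[20,30,0],"rot":[0,0,0]},{"jaw":0,"offset":[21,31,0],"rot":[0,0,0]},{"jaw":0,"offset":[0,0,0],"rot":[0,0,0]},{"jaw":0,"offset":[0,0,20],"rot":[0,0,0]},{"jaw":0,"offset":[0,0,15],"rot":[0,0,0]}]}}

```text
time_s: 7.35
eef_pos: [0.5387, 0.1106, 0.1025]
eef_rot: [-0.0, 0.109, 0.994, -0.0]
wrist_force: [-0.5, 0.0, 0.5]
opening: 0.004
grasp_force: 0.0
```

Run:
```python
from h import *
o=ctrl.get_obs(); print(delta([.537,.1115,.086]),o["eef_pos"],o["wrist_force"],o["opening"])
```

```text
[ 1.9  0.5 16.5] [0.53873689 0.11064458 0.10249729] [-0.45419872  0.04340468  0.49991807] 0.004210320807155551
```

{"fn": "apply_moves", "kwargs": {"moves": [{"jaw":0,"offset":[2,0.5,10],"rot":[0,0,0]},{"jaw":0,"offset":[0,0,6],"rot":[0,0,0]},{"jaw":0,"offset":[0,0,5],"rot":[0,0,0]},{"jaw":0,"offset":[0,0,5],"rot":[0,0,0]},{"jaw":0,"offset":[0,0,3],"rot":[0,0,0]}]}}

```text
time_s: 7.98
eef_pos: [0.5371, 0.1122, 0.0744]
eef_rot: [0.0, 0.109, 0.994, -0.0]
wrist_force: [-1.9, -1.1, 3.3]
opening: -0.004
grasp_force: 1.7
```

{"fn": "apply_moves", "kwargs": {"moves": [{"jaw":0,"offset":[0,0,2],"rot":[0,0,0]},{"jaw":0,"offset":[0,0,1],"rot":[0,0,0]},{"jaw":0,"offset":[0,0,0],"rot":[0,0,0]},{"jaw":0,"offset":[0,0,0],"rot":[0,0,0]},{"jaw":0,"offset":[0,0,0],"rot":[0,0,0]}]}}

```text
time_s: 8.6
eef_pos: [0.5374, 0.1122, 0.0738]
eef_rot: [0.0, 0.109, 0.994, -0.0]
wrist_force: [-10.0, -3.0, 22.0]
opening: -0.001
grasp_force: 10.8
```

The pin bottomed at 74 mm with 22 N. Going back up to the knob.

{"fn": "apply_moves", "kwargs": {"moves": [{"jaw":0,"offset":[0,0,-30],"rot":[0,0,0]},{"jaw":0,"offset":[0,0,-40],"rot":[0,0,0]},{"jaw":0.7,"offset":[-22,-31,0],"rot":[0,0,0]},{"jaw":0.7,"offset":[-21,-31,0],"rot":[0,0,0]},{"jaw":0.7,"offset":[0,0,0],"rot":[0,0,0]}]}}

```text
time_s: 9.22
eef_pos: [0.5666, 0.0404, 0.1415]
eef_rot: [0.001, 0.11, 0.994, -0.0]
wrist_force: [-0.3, 1.0, -0.7]
opening: 0.639
grasp_force: 0.0
```

Run:
```python
from h import *
im,q=case_pts("wrist"); s=q[(abs(q[:,0]+.068)<.012)&(abs(q[:,1]-.06)<.012)&(q[:,2]>.064)&(q[:,2]<.1)]; print("pin z",len(s),np.percentile(s[:,2],[50,95]) if len(s) else "")
o=ctrl.get_obs(); print(delta([.565,.044,.087]),yaw(),o["wrist_force"],o["opening"])
```

```text
pin z 448 [0.07397206 0.07535321]
[ 1.3  2.1 54.2] (np.float64(77.39), array([ 4.e-04,  3.e-04, -1.e+00])) [-0.14864     1.17745394  0.39422415] 0.6947884550554728
```

{"fn": "apply_moves", "kwargs": {"moves": [{"jaw":0.7,"offset":[0.5,2,25],"rot":[0,0,0]},{"jaw":0.7,"offset":[0,0,20],"rot":[0,0,0]},{"jaw":0.7,"offset":[0,0,9],"rot":[0,0,0]},{"jaw":0.7,"offset":[0,0,0],"rot":[0,0,0]},{"jaw":0.2,"offset":[0,0,0],"rot":[0,0,0]}]}}

```text
time_s: 9.9
eef_pos: [0.5659, 0.0448, 0.0881]
eef_rot: [0.001, 0.109, 0.994, 0.0]
wrist_force: [-0.1, -0.7, -0.0]
opening: 0.503
grasp_force: 0.0
```

{"fn": "apply_moves", "kwargs": {"moves": [{"jaw":0.2,"offset":[0,0,0],"rot":[0,0,0]},{"jaw":0.2,"offset":[0,0,0],"rot":[0,0,0]},{"jaw":0.2,"offset":[0,0,0],"rot":[0,0,0]},{"jaw":0.2,"offset":[0,0,0],"rot":[0,0,0]},{"jaw":0.2,"offset":[0,0,0],"rot":[0,0,0]}]}}

```text
time_s: 10.52
eef_pos: [0.5658, 0.0438, 0.0886]
eef_rot: [0.001, 0.109, 0.994, -0.001]
wrist_force: [-4.3, -2.5, 6.0]
opening: 0.411
grasp_force: 60.3
```

Run:
```python
import numpy as np
# knob displacement in tool axes (x=-case x, z=down), mm, per 4 deg
for a in range(0,65,4):
    t=np.radians(a); x=-110*np.cos(t)+46*np.sin(t); z=110*np.sin(t)+46*np.cos(t)
    if a: print(a,np.round([-(x-px),0,-(z-pz)],1), "cum",np.round([-(x+110),-(z-46)],1))
    px,pz=x,z
```

```text
4 [-3.5  0.  -7.6] cum [-3.5 -7.6]
8 [-4.   0.  -7.3] cum [ -7.5 -14.9]
12 [-4.5  0.  -7. ] cum [-12.  -21.9]
16 [-5.   0.  -6.7] cum [-16.9 -28.5]
20 [-5.4  0.  -6.3] cum [-22.4 -34.8]
24 [-5.9  0.  -5.9] cum [-28.2 -40.8]
28 [-6.3  0.  -5.5] cum [-34.5 -46.3]
32 [-6.6  0.  -5. ] cum [-41.1 -51.3]
36 [-7.   0.  -4.6] cum [-48.  -55.9]
40 [-7.3  0.  -4.1] cum [-55.3 -59.9]
44 [-7.5  0.  -3.6] cum [-62.8 -63.5]
48 [-7.8  0.  -3. ] cum [-70.6 -66.5]
52 [-7.9  0.  -2.5] cum [-78.5 -69. ]
56 [-8.1  0.  -1.9] cum [-86.6 -70.9]
60 [-8.2  0.  -1.3] cum [-94.8 -72.3]
64 [-8.3  0.  -0.8] cum [-103.1  -73. ]
```

{"fn": "apply_moves", "kwargs": {"moves": [{"jaw":0.2,"offset":[-3.5,0,-7.6],"rot":[0,0,0]},{"jaw":0.2,"offset":[-4,0,-7.3],"rot":[0,0,0]},{"jaw":0.2,"offset":[-4.5,0,-7],"rot":[0,0,0]},{"jaw":0.2,"offset":[0,0,0],"rot":[0,0,0]},{"jaw":0.2,"offset":[0,0,0],"rot":[0,0,0]}]}}

```text
time_s: 11.15
eef_pos: [0.5767, 0.0415, 0.1093]
eef_rot: [-0.001, 0.109, 0.994, -0.0]
wrist_force: [-2.1, -6.3, -5.1]
opening: 0.409
grasp_force: 60.8
```

It comes freely now, so I'm continuing along the arc.

{"fn": "apply_moves", "kwargs": {"moves": [{"jaw":0.2,"offset":[-5,0,-6.7],"rot":[0,0,0]},{"jaw":0.2,"offset":[-5.4,0,-6.3],"rot":[0,0,0]},{"jaw":0.2,"offset":[-5.9,0,-5.9],"rot":[0,0,0]},{"jaw":0.2,"offset":[-6.3,0,-5.5],"rot":[0,0,0]},{"jaw":0.2,"offset":[0,0,0],"rot":[0,0,0]}]}}

```text
time_s: 11.78
eef_pos: [0.5985, 0.0367, 0.1336]
eef_rot: [-0.001, 0.109, 0.994, -0.0]
wrist_force: [-3.1, -4.5, -5.2]
opening: 0.41
grasp_force: 60.7
```

```bash
cat > ang.py <<'E'
from h import *
o=ctrl.get_obs(); p=o["eef_pos"]; q=(p[:2]-O); x=q@cx-.085; z=p[2]+.0194-.062
print("tool lateral",q@cy,"radius",np.hypot(x,z),"angle",np.degrees(np.arctan2(z,-x)-np.arctan2(46,110)),o["wrist_force"],o["torque"],o["grasp_force"])
E
python3 ang.py
```

```text
tool lateral 0.00014746320607857567 radius 0.11834399977296434 angle 27.529858790561175 [-3.12510006 -4.46978582 -5.17151822] [-0.67861625  0.91304246  0.06234213] 60.743263363838196
```

{"fn": "apply_moves", "kwargs": {"moves": [{"jaw":0.2,"offset":[-6.6,0,-5],"rot":[0,0,0]},{"jaw":0.2,"offset":[-7,0,-4.6],"rot":[0,0,0]},{"jaw":0.2,"offset":[-7.3,0,-4.1],"rot":[0,0,0]},{"jaw":0.2,"offset":[-7.5,0,-3.6],"rot":[0,0,0]},{"jaw":0.2,"offset":[0,0,0],"rot":[0,0,0]}]}}

```text
time_s: 12.4
eef_pos: [0.6261, 0.0307, 0.1508]
eef_rot: [-0.001, 0.109, 0.994, -0.0]
wrist_force: [-5.2, -4.0, -1.7]
opening: 0.409
grasp_force: 61.7
```

{"fn": "apply_moves", "kwargs": {"moves": [{"jaw":0.2,"offset":[-7.8,0,-3],"rot":[0,0,0]},{"jaw":0.2,"offset":[-7.9,0,-2.5],"rot":[0,0,0]},{"jaw":0.2,"offset":[-8.1,0,-1.9],"rot":[0,0,0]},{"jaw":0.2,"offset":[-6,0,-1],"rot":[0,0,0]},{"jaw":0.2,"offset":[0,0,0],"rot":[0,0,0]}]}}

```text
time_s: 13.02
eef_pos: [0.6554, 0.0243, 0.1594]
eef_rot: [-0.001, 0.109, 0.994, -0.0]
wrist_force: [-4.3, -3.9, -1.2]
opening: 0.405
grasp_force: 60.7
```

{"fn": "apply_moves", "kwargs": {"moves": [{"jaw":0.2,"offset":[0,0,0],"rot":[0,0,0]},{"jaw":0.2,"offset":[0,0,0],"rot":[0,0,0]},{"jaw":0.2,"offset":[0,0,0],"rot":[0,0,0]},{"jaw":0.2,"offset":[0,0,0],"rot":[0,0,0]},{"jaw":0.2,"offset":[0,0,0],"rot":[0,0,0]}]}}

```text
time_s: 13.65
eef_pos: [0.6552, 0.0244, 0.1594]
eef_rot: [-0.001, 0.109, 0.994, -0.0]
wrist_force: [-3.9, -4.2, -2.0]
opening: 0.407
grasp_force: 60.7
```

```bash
cat >> ang.py <<'E'
im,q=case_pts("scene"); save("fin",im)
m,w=case_pts("wrist"); save("finw",m)
for n,q in (("scene",q),("wrist",w)):
    s=q[(q[:,0]>-.05)&(q[:,0]<.1)&(abs(q[:,1])<.095)&(abs(q[:,1])>.065)&(q[:,2]>.085)&(q[:,2]<.2)]
    if len(s)>20: a=np.polyfit(s[:,2],s[:,0],1); print(n,len(s),"lid deg",np.degrees(np.arctan2(1,-(-a[0]))))
E
python3 ang.py
```

```text
tool lateral 0.0003679110452772163 radius 0.11817411386068984 angle 58.702972483645546 [-3.88628117 -4.20216349 -2.02451166] [-0.51628082  0.98149891 -0.0543194 ] 60.65938889980316
scene 255 lid deg 122.96626983457598
wrist 11412 lid deg 126.6947613760234
```

View pics/fin.png

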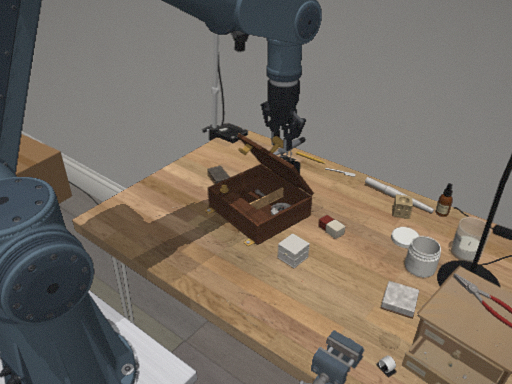

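The scene picture shows the lid standing open at about px (275,165) with the gripper on its knob at (288,155). The bystanders haven't moved. The kinematics give 58.7° and the depth fits 53–57°.

```bash
python3 -c "
from bench import ctrl
print(ctrl.hand_in())"
```

```text
the job is handed in; nothing more can be done
None
```

The lid was caught at about 0.065 rad, so I lowered it, let go, pressed the pin fully down and took the knob again; the lid now stands about 58° open (53–57° by the camera depth fits), held by the gripper, and the job is handed in.

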